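Stack a lens column on its stand

TASK

Build the lens column on the stand with the square foot: seat the plain tube in the stand first, then put the lens cell on the tube, the iris ring on the lens cell, and last the cap with the knob on top. Each part must stand upright with its spigot fully home in the one below; leave the round-footed stand empty and do not bump the little mirror on its post out of place.

Things in the scene. Friction and masses are not known exactly. Their poses are not given: they have to be found in the camera images.
- tube_c (a point): Plain aluminium tube, open bore, 55 mm tall, about 0.15 kg, standing upright. Point: on its axis half-way up (27.5 mm above its underside); z is its axis, up. 50 mm outer diameter; below it a 5 mm tapered spigot (31 mm wide at its end, 37 at the shoulder; included in the height); top mouth 41 mm inside. Home in a stand, its shoulder rests on the rim and its centre is 47.5 mm above the table.
- lens_cell_c (a point): Lens cell: low black ring, a domed bluish glass lens sunk in it, 26 mm tall, about 0.12 kg, lying lens up. Point: on its axis half-way up (13 mm above its underside); z is its axis, up. 50 mm outer diameter; below it a 5 mm tapered spigot (31 mm wide at its end, 37 at the shoulder; included in the height); top mouth 41 mm inside. Home on the tube, its centre is 35.5 mm above the tube's.
- iris_c (a point): Iris ring: low black ring closed by a flat steel plate with a small dark hole (12 mm), 26 mm tall, about 0.11 kg, lying mouth up. Point: on its axis half-way up (13 mm above its underside); z is its axis, up. 50 mm outer diameter; below it a 5 mm tapered spigot (31 mm wide at its end, 37 at the shoulder; included in the height); top mouth 41 mm inside. Home on the lens cell, its centre is 21 mm above the cell's.
- cap_c (a point): Cap: black disc with an aluminium knob on top (22 mm wide, 14 high), 35 mm tall, about 0.09 kg, lying knob up. Point: on its axis half-way up (17.5 mm above its underside); z is its axis, up. The disc is 5 to 21 mm above the underside; 50 mm outer diameter; below it a 5 mm tapered spigot (31 mm wide at its end, 37 at the shoulder; included in the height). Home on the iris ring, its centre is 25.5 mm above the iris ring's.
- square_stand: The stand to build on: fixed grey square foot, 80 x 80 mm and 10 mm thick, with a black ring seat in the middle (50 mm outside, 41 mm inside diameter, rim 25 mm above the table, 13 mm deep). Origin: centre of the foot's underside, on the table; z up, x and y along the foot's edges.
- round_stand: A second fixed stand with the same ring seat, but its foot is round (84 mm diameter, 10 mm thick). It stays empty. Origin: centre of the foot's underside, on the table; z up.
- mirror_c (a point): Small round mirror (40 mm) on a black post with a 44 mm round steel foot, 105 mm tall in all, loose, 0.35 kg; a bystander that must not be bumped out of place. The point is on the post's axis 52.5 mm above the table; z up.

How it is judged:
By the outcome, as a careful person would: the job done as asked, in the order asked, and still so for the second after the job is handed in, with the robot touching nothing.
It also fails if it takes over 122 s, if anything falls off the work surface, if the arm or the gripper's body presses on something with over 40 N, if the wrist force passes 120 N, or if a joint passes its speed limit or range.

ROBOT

A 7-joint arm with a two-finger parallel gripper is mounted at the origin on the work surface. World frame = base frame: x ahead of the robot, y to its left, z up, the work surface at z = 0. Lengths are in m, angles in rad, forces in N, time in s.
With the tool pointing down it reaches from about 0.35 to 0.9 m from the base axis. Payload 19.9 kg.
Tool frame: the origin (TCP) lies between the finger pads; the fingertips stand manip.tcp_to_tips ahead of it and the grasp point (between the pads) lies 3 mm ahead of it (manip.tcp_to_tips is the distance from the TCP to the fingertips, in m); z points along the fingers, y is the direction in which the jaws open and shut (so a half turn about z gives the same grasp; the last joint's range is limited). The gripper opens to 85 mm and grips with 20 to 120 N. Pads are 22 mm wide; open, the fingers measure 114 mm over their backs; the gripper's body (76 mm by 85 mm) begins 54 mm behind the grasp point. The pads swing forward as they close: fully open they stand 13 mm farther back than shut.
Start: joints at [1.141, 0.417, -0.01, 1.614, 0.005, 1.111, -0.053], TCP at [0.236, -0.579, 0.253] pointing down, gripper open.
Joint ranges: [-2.81, 2.81], [-0.39, 2.02], [-1.27, 1.25], [0.06, 2.57], [-1.19, 4.33], [0.19, 2], [-2.82, 2.82]. Speed limits (rad/s): [1.89, 1.89, 2.39, 2.39, 3.01, 3.01, 3.01].

INTERFACE

Orientations are given as a rotation vector (axis times angle).
In Python, from rig import manip gives the robot as it stands.
- The arm moves only by the tool step_arm, never from a script. Its argument "increments" is a list of rows, each a list of 3 entries, a list of its own where there are three numbers: the shift along the world's x, y, z in m, then the turn about the world's z in degrees, then the closure, from -1 (fully open) to 1 (shut), so that 0 is half open. A call has exactly 8 rows; each row shifts and turns the pose as measured when the row begins; what a row does not reach is not made up. A row lasts 1/10 s, in which the tool goes at most 50 mm and 8.59 degrees, less where a joint would pass 70% of its speed; a pose out of reach is approached as far as the arm can. A call with a gripper value outside its range is refused whole. The fingers move at their own pace and stop on an object; "force" is the grip in N (left out, the last holds). Time passes only in rows, so rows that do not move let the fingers close, or fill a call up. It gives the time, the measured TCP pose, the force and the opening at its end, in the units of the state.
- manip.get_obs(): the state, without advancing time (a new reading comes with each control period).
- manip.grab_frame(name): name is "side" or "top" or "wrist"; returns a dict with "color" (400x640x3 uint8, blue, green, red), "fx", "fy", "cx", "cy" (pixels), "pose" (4x4, takes a point from camera to world coordinates); the wrist camera has in their place "mount" (4x4, takes a point from camera to tool coordinates, whose origin is the TCP and whose axes are the flange's). Camera axes: x right, y down, z forward; pixel columns grow to the right and rows downward; lengths in m; the calibration is good to about 2 mm. A picture is of the moment at which its call begins: read the wrist's pose just before it. There is no depth.
- manip.finish_job(): hands the job in, once; it reports no verdict.
Trained networks look in the newest picture that a camera, given by its name, has taken for a name from the list of things; names that differ only in an ending like _2 or _b are one class to them, and where a whole thing is asked for, a point or a joint stands for the part that bears it (a point fixed in the world has none). Each returns a list of dicts, best first, with "p" (0 to 1); they miss things now and then, are a little off and sometimes report something else, mostly with a low value. They report only what shows in the picture. A call takes as long as a camera call.
- manip.find_in(name, camera): "location" ([x, y, z] in m, in the coordinates of the camera as it stood for that picture, good to about 4 mm: the middle of the surface that is visible of it).
The state is a dict: "t": time; "joints": joint angles; "joint_vel": joint speeds; "tau": joint torques, N m; "ee_pos": TCP position; "tool_rot": TCP orientation; "wrist_force": force on the tool from outside, world axes, zero at the start; "torque": the same for the moment, N m; "opening": finger opening in m.
Only numpy, scipy, OpenCV 4.12 (cv2) and the standard library are available. Lean on these libraries where they do the work, as an engineer would, in place of code of your own. Each camera call takes 0.05 s, during which the arm holds its last target. There are 200 camera calls.

## Working session

There is one attempt and no reset: what is moved stays moved. The work goes in short steps, Python scripts to look and compute and a tool call to move; the robot and the scene stay as the last step left them, time stands still between calls to the robot, and variables do not carry over. Pictures are saved under pics/ and viewed, about 12 in all and at most 16, crops included, and the job is handed in when it is done.

Besides the shell and the picture viewer there is one more tool, called after "Request:" as a command line: name --argument value ..., lists and objects as JSON in quotes. step_arm: Moves the arm, as the interface text tells. Its arguments: {"type":"object","properties":{"increments":{"type":"array","items":{"type":"array"}},"force":{"type":"number"}},"required":["increments"]}

```bash
mkdir -p pics; ls; cat > h.py <<'E'
import numpy as np, cv2
from scipy.spatial.transform import Rotation as R
from rig import manip
def cam(name):
    o=manip.get_obs(); f=manip.grab_frame(name)
    if 'pose' in f: T=np.array(f['pose'])
    else:
        W=np.eye(4); W[:3,:3]=R.from_rotvec(o['tool_rot']).as_matrix(); W[:3,3]=o['ee_pos']; T=W@np.array(f['mount'])
    return f,T
def find(name,c,T,n=2):
    for d in manip.find_in(name,c)[:n]:
        print(c,name,round(d['p'],2),(T@np.r_[d['location'],1])[:3].round(4), np.array(d['location']).round(3))
def px2plane(f,T,u,v,z):
    d=T[:3,:3]@np.array([(u-f['cx'])/f['fx'],(v-f['cy'])/f['fy'],1]); return T[:3,3]+d*(z-T[2,3])/d[2]
def proj(f,T,p):
    q=np.linalg.inv(T)@np.r_[p,1]; return q[0]/q[2]*f['fx']+f['cx'], q[1]/q[2]*f['fy']+f['cy']
N=['tube_c','lens_cell_c','iris_c','cap_c','square_stand','round_stand','mirror_c']
E
python3 - <<'E'
from h import *
print(manip.get_obs(), manip.tcp_to_tips)
for c in ['top','side']:
    f,T=cam(c); cv2.imwrite(f'pics/{c}0.png',f['color']); print(c,f['fx'],f['cx'],f['cy'],T.round(3))
    for n in N: find(n,c,T)
E
```

```text
pics
{'t': 0.0, 'joints': array([ 1.14148804,  0.41800859, -0.01030931,  1.61416929,  0.00471402,
        1.11068805, -0.0529835 ]), 'joint_vel': array([ 8.70055792e-04,  5.51515357e-04, -2.10215097e-04, -3.11130583e-04,
       -4.66538184e-04,  1.49156724e-05,  3.40679666e-04]), 'tau': array([-1.44414407e-04, -8.64460802e+01,  6.78924546e-01, -4.34907532e+01,
        1.90043013e-02,  7.36064510e-03,  2.21886671e-05]), 'ee_pos': array([ 0.23622259, -0.57829727,  0.25264068]), 'tool_rot': array([-3.08152631e+00, -6.05182542e-01,  5.34585513e-04]), 'wrist_force': array([-0.38816795, -0.56847975,  0.76752414]), 'torque': array([-0.04219117, -0.02606643, -0.04812266]), 'opening': 0.0856505151638827} 0.022
top 477.33834508823503 320.5846170939552 198.2479106505561 [[ 0.024 -0.993  0.119  0.439]
 [-1.    -0.022  0.019  0.002]
 [-0.016 -0.119 -0.993  0.987]
 [ 0.     0.     0.     1.   ]]
top tube_c 0.71 [ 0.6579 -0.0206  0.0282] [ 0.044 -0.103  0.977]
top lens_cell_c 0.82 [ 0.641  -0.2407  0.0154] [ 0.263 -0.08   0.984]
top iris_c 0.71 [ 0.4501 -0.2364  0.0116] [0.254 0.11  0.965]
top cap_
[... 196 characters left out ...]
d_stand 0.57 [0.4654 0.0258 0.0176] [-0.007  0.088  0.966]
side 453.2883201287282 321.0315079916389 203.20292594914272 [[-0.944 -0.18   0.278  0.265]
 [-0.331  0.522 -0.786  0.77 ]
 [-0.004 -0.834 -0.552  0.582]
 [ 0.     0.     0.     1.   ]]
side tube_c 0.55 [ 0.6486 -0.0063  0.0385] [-0.103 -0.021  1.017]
side lens_cell_c 0.58 [ 0.6369 -0.2318  0.0162] [-0.018 -0.118  1.203]
side iris_c 0.5 [ 0.4522 -0.2273  0.0183] [ 0.155 -0.084  1.147]
side cap_c 0.64 [0.4562 0.0393 0.0223] [0.063 0.051 0.936]
side cap_c 0.28 [0.6513 0.2535 0.0063] [-0.192  0.141  0.831]
side square_stand 0.77 [0.4507 0.2752 0.0134] [-0.01   0.182  0.754]
side mirror_c 0.71 [0.5435 0.1325 0.018 ] [-0.05   0.087  0.89 ]
```

View pics/top0.png

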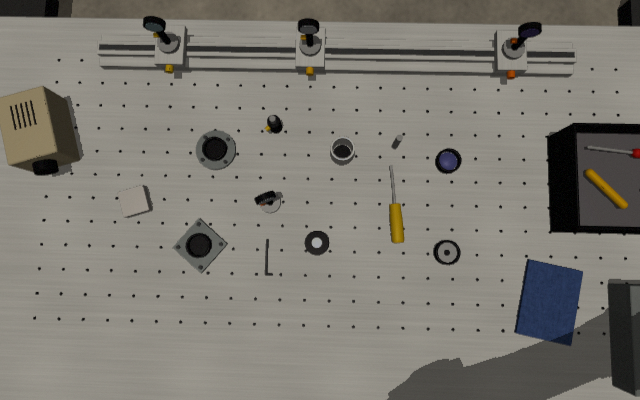

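View pics/side0.png

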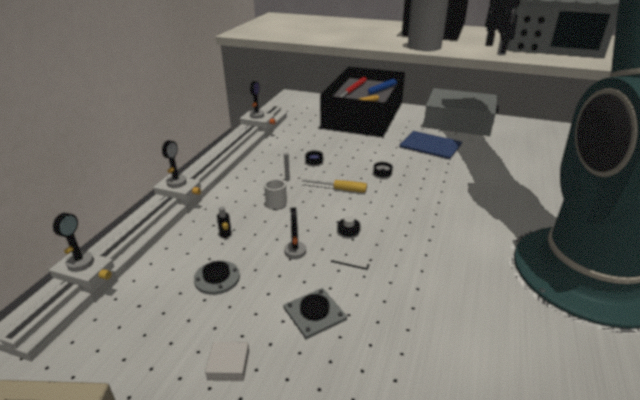

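The top view shows the tube at (342,151), lens cell (448,161), iris (447,252), cap (317,243), square stand (200,246), round stand (216,149) and mirror (268,202). The side view shows the same layout, and the network's finds match it.

```bash
python3 - <<'E'
from h import *
f,T=cam('top'); np.set_printoptions(suppress=True)
for n,u,v,z in [('tube',342.5,146,.055),('lens',448,160,.024),('iris',447,251.5,.024),('cap',317,242.5,.021),('sq',200,245.5,.025),('round',215.5,148,.025),('mirrorfoot',270,203,.005)]:
    print(n,px2plane(f,T,u,v,z).round(4))
g=cv2.cvtColor(f['color'],cv2.COLOR_BGR2GRAY)
a=[cv2.resize(f['color'][y-40:y+40,x-40:x+40],(260,260),interpolation=cv2.INTER_CUBIC) for x,y in [(342,150),(448,160),(447,252),(317,243),(200,246),(268,202)]]
cv2.imwrite('pics/crops.png',np.vstack([np.hstack(a[:3]),np.hstack(a[3:])]))
o=manip.get_obs(); print(R.from_rotvec(o['tool_rot']).as_matrix().round(3))
fw=manip.grab_frame('wrist'); print(np.array(fw['mount']).round(3),fw['fx'])
E
```

```text
tube [ 0.6559 -0.0212  0.055 ]
lens [ 0.6383 -0.2379  0.024 ]
iris [ 0.4524 -0.2344  0.024 ]
cap [0.4643 0.0256 0.021 ]
sq [0.4526 0.2611 0.025 ]
round [0.6534 0.2398 0.025 ]
mirrorfoot [0.5439 0.1255 0.005 ]
[[ 0.926  0.378 -0.   ]
 [ 0.378 -0.926 -0.   ]
 [-0.     0.    -1.   ]]
[[ 0.    -0.949 -0.315  0.081]
 [ 1.     0.    -0.001 -0.   ]
 [ 0.001 -0.315  0.949 -0.119]
 [ 0.     0.     0.     1.   ]] 330.37407733228554
```

View pics/crops.png

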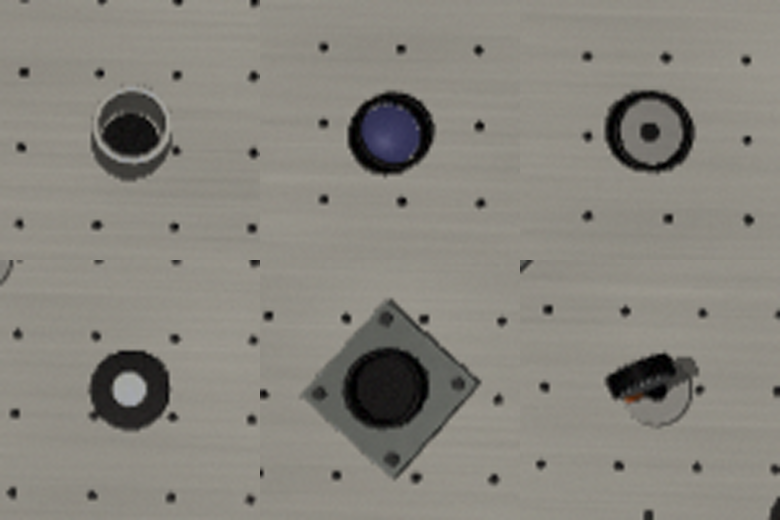

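Crops confirm the picks to about 1 px, with the tube rim centre at (342.3,148.5) and the stand ring at (198.8,245.4). Setting out above the tube.

Request:
step_arm --increments '[[[0.03,0.04,0],0,-1],[[0.03,0.04,0],0,-1],[[0.03,0.04,0],0,-1],[[0.03,0.04,0],0,-1],[[0.03,0.04,0],0,-1],[[0.03,0.04,0],0,-1],[[0.03,0.04,0],0,-1],[[0.03,0.04,0],0,-1]]' --force 40

```text
t: 1.7
ee_pos: [0.4716, -0.2589, 0.2538]
tool_rot: [3.083, 0.586, -0.002]
wrist_force: [1.6, -1.5, -0.2]
opening: 0.0848
```

Request:
step_arm --increments '[[[0.03,0.04,0],0,-1],[[0.03,0.04,0],0,-1],[[0.03,0.04,-0.01],0,-1],[[0.03,0.04,-0.01],0,-1],[[0.03,0.04,-0.01],0,-1],[[0.03,0.038,-0.01],0,-1],[[0,0,0],0,-1],[[0,0,0],0,-1]]'

```text
t: 2.5
ee_pos: [0.6516, -0.0141, 0.2149]
tool_rot: [3.081, 0.597, 0.004]
wrist_force: [-0.6, -0.9, 0.8]
opening: 0.0856
```

```bash
cat > w.py <<'E'
import sys
from h import *
from h import manip
o=manip.get_obs(); f,T=cam('wrist'); cv2.imwrite(f'pics/{sys.argv[1]}.png',f['color'])
print('t',o['t'],'ee',o['ee_pos'].round(4),'yaw',R.from_rotvec(o['tool_rot']).as_matrix()[:2,0].round(3),'F',o['wrist_force'].round(1),'op',round(o['opening'],4), 'j', o['joints'].round(2))
for n in sys.argv[2:]: find(n,'wrist',T)
E
python3 w.py w1 tube_c
```

```text
t 2.5 ee [ 0.6516 -0.0141  0.2149] yaw [0.928 0.373] F [-0.6 -0.9  0.8] op 0.0856 j [ 0.19  0.52 -0.3   1.57  0.17  1.07 -1.34]
wrist tube_c 0.52 [0.467  0.2536 0.0089] [-0.317  0.042  0.356]
```

View pics/w1.png

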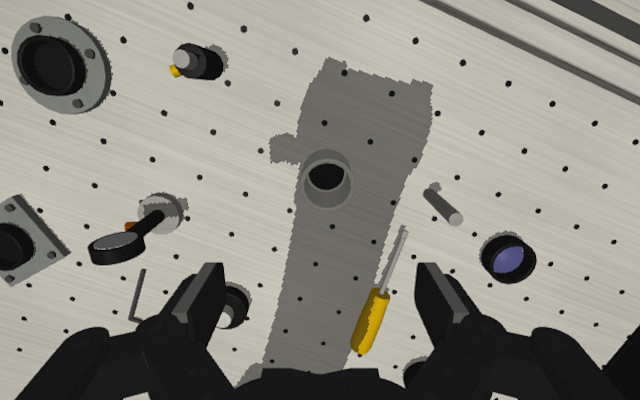

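The wrist view shows the tube near (327,183), with the mirror, screwdriver, lens and stands around it. I'll enlarge the tube and work out its position.

```bash
python3 - <<'E'
from h import *
im=cv2.imread('pics/w1.png'); cv2.imwrite('pics/w1c.png',cv2.resize(im[130:230,270:390],None,fx=5,fy=5,interpolation=cv2.INTER_CUBIC))
o=manip.get_obs(); f,T=cam('wrist')
for u,v,z in [(327,184,.055),(327,180,.055),(327,188,.055),(162,212,.005),(53,66,.025)]: print(u,v,px2plane(f,T,u,v,z).round(4))
# predicted rim outline for tube at guess
for p in [(.651,-.021)]:
    for z in (.055,.0):
        print(z,[np.round(proj(f,T,(p[0]+.025*np.cos(a),p[1]+.025*np.sin(a),z)),1).tolist() for a in np.deg2rad([22,112,202,292])], proj(f,T,(*p,z)))
E
```

```text
327 184 [ 0.6557 -0.0196  0.055 ]
327 180 [ 0.6591 -0.0182  0.055 ]
327 188 [ 0.6523 -0.021   0.055 ]
162 212 [0.5493 0.1252 0.005 ]
53 66 [0.658  0.2383 0.025 ]
0.055 [[326.6, 161.5], [298.1, 189.4], [326.3, 215.8], [354.7, 189.3]] (np.float64(326.4339422812881), np.float64(189.34252644253993))
0.0 [[325.4, 150.4], [301.3, 174.4], [325.2, 197.2], [349.3, 174.3]] (np.float64(325.2949134648088), np.float64(174.31176055336812))
```

View pics/w1c.png

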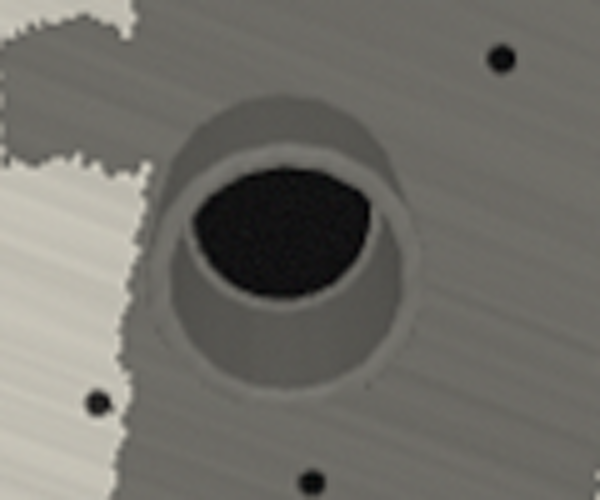

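Request:
step_arm --increments '[[[0.003,-0.006,-0.04],0,-1],[[0,0,-0.05],0,-1],[[0,0,-0.04],0,-1],[[0,0,-0.028],0,-1],[[0,0,-0.008],0,-1],[[0,0,0],0,-1],[[0,0,0],0,1],[[0,0,0],0,1]]' --force 50

```text
t: 3.45
ee_pos: [0.6551, -0.0309, 0.0529]
tool_rot: [3.079, 0.576, 0.022]
wrist_force: [-0.4, 2.3, 0.2]
opening: 0.0591
```

Request:
step_arm --increments '[[[0,0,0],0,1],[[0,0,0],0,1],[[0,0,0],0,1],[[0,0,0.01],0,1],[[0,0,0.03],0,1],[[0,0,0.04],0,1],[[0,0,0.04],0,1],[[0,0,0.04],0,1]]'

```text
t: 4.25
ee_pos: [0.6527, -0.031, 0.2185]
tool_rot: [3.08, 0.577, 0.014]
wrist_force: [-0.0, -0.5, -1.6]
opening: 0.0478
```

Request:
step_arm --increments '[[[-0.02,0.03,0],0,1],[[-0.025,0.037,0],0,1],[[-0.025,0.037,0],0,1],[[-0.025,0.037,0],0,1],[[-0.025,0.037,0],0,1],[[-0.025,0.037,0],0,1],[[-0.025,0.037,0],0,1],[[-0.02,0.03,0],0,1]]'

```text
t: 5.05
ee_pos: [0.4583, 0.2545, 0.2322]
tool_rot: [3.077, 0.562, 0.04]
wrist_force: [0.5, 0.6, -1.8]
opening: 0.0476
```

Request:
step_arm --increments '[[[0,0,0],0,1],[[0,0,0],0,1],[[0,0,0],0,1],[[0,0,0],0,1],[[0,0,0],0,1],[[0,0,0],0,1],[[0,0,0],0,1],[[0,0,0],0,1]]'

```text
t: 5.85
ee_pos: [0.4568, 0.2564, 0.2345]
tool_rot: [3.076, 0.567, 0.043]
wrist_force: [0.5, 0.6, -2.1]
opening: 0.0479
```

```bash
python3 w.py w2 tube_c square_stand; python3 -c "
from h import *
print(R.from_rotvec(manip.get_obs()['tool_rot']).as_matrix().round(3))"
```

```text
t 5.85 ee [0.4568 0.2564 0.2345] yaw [0.934 0.357] F [ 0.5  0.6 -2.1] op 0.0479 j [-0.2   0.27 -0.44  1.89  0.17  0.99 -1.93]
wrist tube_c 0.92 [0.4528 0.258  0.2193] [-0.003  0.038  0.154]
wrist square_stand 0.61 [0.4597 0.2716 0.0099] [-0.017 -0.034  0.351]
[[ 0.934  0.357  0.029]
 [ 0.357 -0.934 -0.008]
 [ 0.025  0.018 -1.   ]]
```

View pics/w2.png

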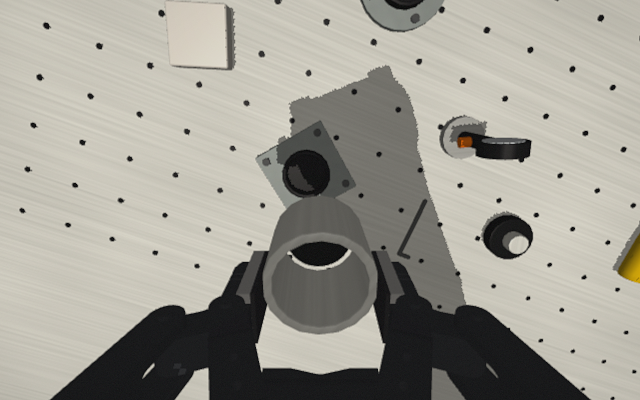

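The tube is held, with its top rim centre at (320.5,283). The stand's ring shows at (306,173) and the mirror is undisturbed at (465,138).

```bash
python3 - <<'E'
from h import *
f,T=cam('wrist'); o=manip.get_obs()
tp=px2plane(f,T,320.5,283,o['ee_pos'][2]+.002); M=R.from_rotvec(o['tool_rot']).as_matrix()
print('tube top',tp,'tool',M.T@(tp-o['ee_pos'])); print('tube bottom',tp+.055*M[:,2])
for p in [(306,173),(306,175),(304,171)]: print(px2plane(f,T,*p,.025))
print('pred ring',[np.round(proj(f,T,(.4526+.025*np.cos(a),.2625+.025*np.sin(a),.025)),1).tolist() for a in np.deg2rad([22,112,202,292])])
im=cv2.imread('pics/w2.png'); cv2.imwrite('pics/w2c.png',cv2.resize(im[110:220,240:370],None,fx=5,fy=5,interpolation=cv2.INTER_CUBIC))
E
```

```text
tube top [0.46176902 0.25873969 0.23654459] tool [ 0.00563198 -0.00011699 -0.00186432]
tube bottom [0.46338568 0.25830247 0.1815701 ]
[0.45734281 0.26858204 0.025     ]
[0.45538114 0.2678596  0.025     ]
[0.45857654 0.27120913 0.025     ]
pred ring [[309.3, 155.1], [285.6, 179.8], [310.6, 202.5], [334.3, 178.7]]
```

View pics/w2c.png

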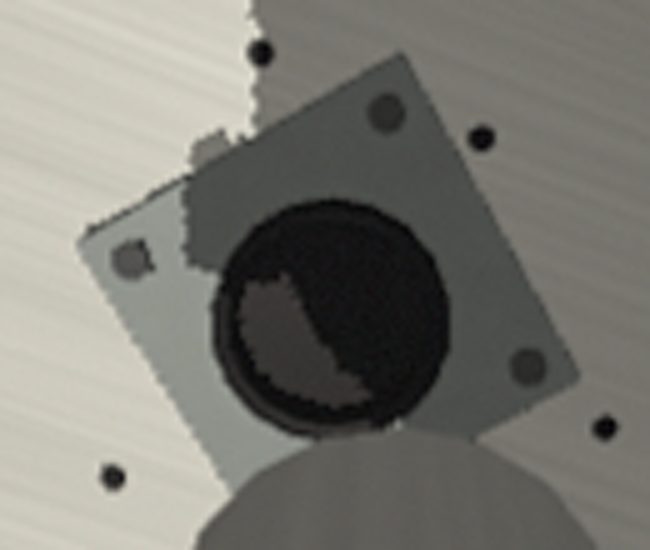

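Request:
step_arm --increments '[[[-0.008,0.008,-0.01],0,1],[[0,0,-0.03],0,1],[[0,0,-0.03],0,1],[[0,0,-0.03],0,1],[[0,0,-0.03],0,1],[[0,0,0],0,1],[[0,0,0],0,1],[[0,0,0],0,1]]'

```text
t: 6.85
ee_pos: [0.4436, 0.2694, 0.0995]
tool_rot: [3.078, 0.575, 0.044]
wrist_force: [0.6, 0.6, -1.5]
opening: 0.0476
```

```bash
python3 w.py w3 square_stand tube_c; python3 -c "
from h import *
M=R.from_rotvec(manip.get_obs()['tool_rot']).as_matrix();print(M.round(3), manip.get_obs()['ee_pos']+M@[.0056,0,.053])
f,T=cam('side');cv2.imwrite('pics/s3.png',cv2.resize(f['color'][220:360,240:420],None,fx=4,fy=4,interpolation=cv2.INTER_CUBIC))"
```

```text
t 6.85 ee [0.4436 0.2694 0.0995] yaw [0.932 0.361] F [ 0.6  0.6 -1.5] op 0.0476 j [-0.29  0.46 -0.4   2.    0.3   0.71 -2.08]
wrist square_stand 0.75 [0.4692 0.2767 0.0094] [ 0.002 -0.012  0.217]
wrist tube_c 0.94 [0.44   0.2712 0.0828] [-0.003  0.037  0.156]
[[ 0.932  0.36   0.031]
 [ 0.36  -0.933 -0.004]
 [ 0.027  0.015 -1.   ]] [0.45100077 0.27109165 0.04698144]
```

View pics/s3.png

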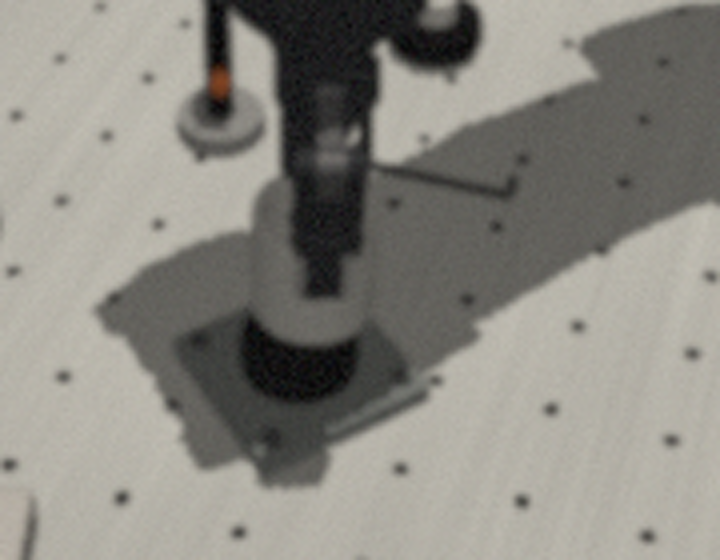

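The side view shows the tube just above the black ring. Its axis is about 13 crop px right of the ring's, roughly 5 mm in −x, so I'll correct by +x.

Request:
step_arm --increments '[[[0.005,-0.001,0],0,1],[[0,0,0],0,1],[[0,0,0],0,1],[[0,0,-0.01],0,1],[[0,0,-0.008],0,1],[[0,0,0],0,1],[[0,0,0],0,1],[[0,0,0],0,1]]'

```text
t: 7.85
ee_pos: [0.45, 0.2679, 0.0807]
tool_rot: [3.079, 0.572, 0.048]
wrist_force: [0.1, -1.0, -2.2]
opening: 0.0478
```

Request:
step_arm --increments '[[[0,0,-0.003],0,1],[[0,0,-0.003],0,1],[[0,0,-0.003],0,1],[[0,0,0],0,1],[[0,0,0],0,1],[[0,0,0],0,1],[[0,0,0],0,1],[[0,0,0],0,1]]'

```text
t: 8.65
ee_pos: [0.4518, 0.2691, 0.0738]
tool_rot: [3.079, 0.573, 0.055]
wrist_force: [-0.1, -0.5, 1.9]
opening: 0.0476
```

```bash
python3 -c "
from h import *
f,T=cam('side');cv2.imwrite('pics/s4.png',cv2.resize(f['color'][220:360,240:420],None,fx=4,fy=4,interpolation=cv2.INTER_CUBIC))"
```

Request:
step_arm --increments '[[[0,0,-0.002],0,1],[[0,0,-0.002],0,1],[[0,0,0],0,1],[[0,0,0],0,1],[[0,0,0],0,1],[[0,0,0],0,1],[[0,0,0],0,1],[[0,0,0],0,1]]'

```text
t: 9.5
ee_pos: [0.4522, 0.2693, 0.0738]
tool_rot: [3.077, 0.572, 0.059]
wrist_force: [-0.9, -0.3, 3.6]
opening: 0.0475
```

Request:
step_arm --increments '[[[0,0,0],0,0.2],[[0,0,0],0,0],[[0,0,0],0,-0.5],[[0,0,0],0,-1],[[0,0,0],0,-1],[[0,0,0.01],0,-1],[[0,0,0.04],0,-1],[[0,0,0.04],0,-1]]'

```text
t: 10.3
ee_pos: [0.4495, 0.2683, 0.1629]
tool_rot: [3.075, 0.573, 0.045]
wrist_force: [0.1, 0.4, 1.5]
opening: 0.0854
```

Request:
step_arm --increments '[[[0,0,0.04],0,-1],[[0,0,0.04],0,-1],[[0,0,0],0,-1],[[0,0,0],0,-1],[[0,0,0],0,-1],[[0,0,0],0,-1],[[0,0,0],0,-1],[[0,0,0],0,-1]]'

```text
t: 11.1
ee_pos: [0.449, 0.2689, 0.2526]
tool_rot: [3.077, 0.576, 0.054]
wrist_force: [-0.3, 0.5, -0.6]
opening: 0.0854
```

```bash
python3 w.py w5 tube_c square_stand; python3 -c "
from h import *
M=R.from_rotvec(manip.get_obs()['tool_rot']).as_matrix();print(M.round(3))
f,T=cam('side');a=cv2.resize(f['color'][220:360,240:390],None,fx=3,fy=3,interpolation=cv2.INTER_CUBIC)
w=cv2.imread('pics/w5.png'); w=cv2.resize(w[80:330,200:440],None,fx=1.3,fy=1.3); b=np.zeros((420,450+w.shape[1],3),np.uint8); b[:,:450]=a; b[:w.shape[0],450:]=w
cv2.imwrite('pics/s5.png',b); 
for z in (.075,):
  print([np.round(proj(f,T,(.455,.2655,z)),1) for z in (.0,.025,.075)])"
```

```text
t 11.1 ee [0.449  0.2689 0.2526] yaw [0.932 0.362] F [-0.3  0.5 -0.6] op 0.0854 j [-0.21  0.25 -0.46  1.87  0.16  1.02 -1.94]
wrist tube_c 0.84 [0.4493 0.2692 0.0499] [-0.003 -0.019  0.333]
wrist square_stand 0.74 [0.4685 0.2724 0.0087] [ 0.    -0.049  0.367]
[[ 0.932  0.361  0.036]
 [ 0.362 -0.932 -0.004]
 [ 0.032  0.017 -0.999]]
[array([314.9, 313.6]), array([314.7, 303.1]), array([314.3, 281. ])]
```

View pics/s5.png

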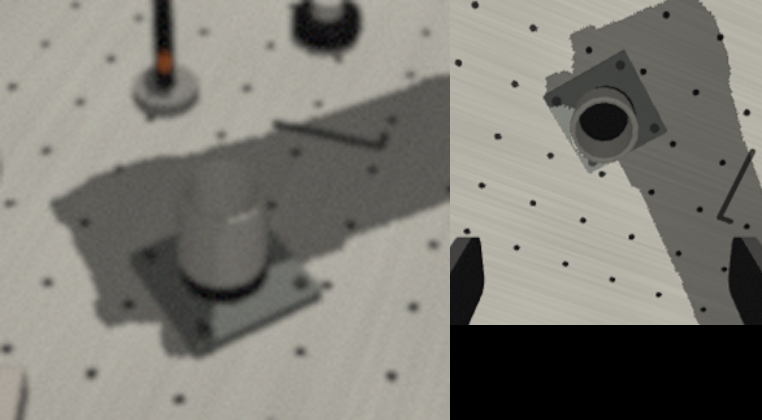

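The tube sits upright and home in the square stand, and the mirror hasn't moved. Next is the lens cell.

Request:
step_arm --increments '[[[0.006,-0.016,0],0,-1],[[0.012,-0.032,0],0,-1],[[0.012,-0.032,0],0,-1],[[0.012,-0.032,0],0,-1],[[0.012,-0.032,0],0,-1],[[0.012,-0.032,0],0,-1],[[0.012,-0.032,0],0,-1],[[0.012,-0.032,0],0,-1]]'

```text
t: 12.1
ee_pos: [0.5396, 0.0248, 0.2531]
tool_rot: [3.076, 0.591, 0.056]
wrist_force: [0.8, -0.4, -0.2]
opening: 0.0852
```

Request:
step_arm --increments '[[[0.012,-0.032,0],0,-1],[[0.012,-0.032,0],0,-1],[[0.012,-0.032,0],0,-1],[[0.012,-0.032,0],0,-1],[[0.012,-0.032,0],0,-1],[[0.012,-0.032,0],0,-1],[[0.012,-0.032,0],0,-1],[[0.012,-0.032,0],0,-1]]'

```text
t: 12.9
ee_pos: [0.6383, -0.2427, 0.2525]
tool_rot: [3.076, 0.591, 0.055]
wrist_force: [-0.0, 0.9, 0.3]
opening: 0.0855
```

```bash
python3 w.py w6 lens_cell_c; python3 - <<'E'
from h import *
f,T=cam('wrist'); im=f['color']; u,v=proj(f,T,(.637,-.238,.02)); print(u,v)
g=cv2.cvtColor(im,cv2.COLOR_BGR2GRAY); hsv=cv2.cvtColor(im,cv2.COLOR_BGR2HSV)
x0,y0=int(u)-50,int(v)-50; c=(g[y0:y0+100,x0:x0+100]<95).astype(np.uint8)
n,l,s,ce=cv2.connectedComponentsWithStats(c); print([(s[i].tolist(),(ce[i]+[x0,y0]).round(1)) for i in range(1,n) if s[i][4]>100])
i=1+np.argmax(s[1:,4]); m=ce[i]+[x0,y0]; print(px2plane(f,T,*m,.018))
cv2.imwrite('pics/w6c.png',cv2.resize(im[y0:y0+100,x0:x0+100],None,fx=4,fy=4))
E
```

```text
t 12.9 ee [ 0.6383 -0.2427  0.2525] yaw [0.928 0.371] F [-0.   0.9  0.3] op 0.0855 j [ 0.45  0.51 -0.19  1.48  0.09  1.13 -0.94]
wrist lens_cell_c 0.61 [ 0.641  -0.2377  0.0136] [-0.007 -0.033  0.367]
309.2956216864447 172.280355016262
[([29, 22, 47, 49, 1496], array([311.2, 168.8]))]
[ 0.640917   -0.23866274  0.018     ]
```

View pics/w6c.png

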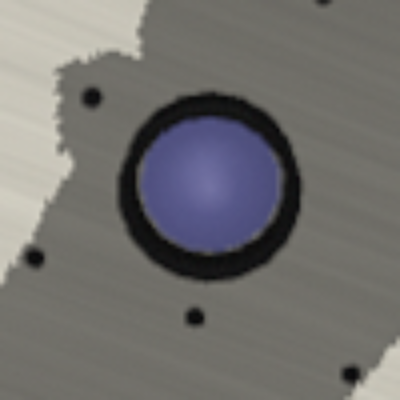

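The lens cell's ring is centred near (311,169) with a cleanly visible blue dome, which puts it at (0.6405, -0.2385).

Request:
step_arm --increments '[[[0.002,0.004,-0.02],0,-1],[[0,0,-0.03],0,-1],[[0,0,-0.03],0,-1],[[0,0,-0.03],0,-1],[[0,0,-0.03],0,-1],[[0,0,-0.02],0,-1],[[0,0,0],0,-1],[[0,0,0],0,-1]]'

```text
t: 13.85
ee_pos: [0.6399, -0.2324, 0.0877]
tool_rot: [3.077, 0.596, 0.058]
wrist_force: [-0.3, 0.7, -0.3]
opening: 0.0852
```

Request:
step_arm --increments '[[[0,-0.004,-0.02],0,-1],[[0,-0.001,-0.02],0,-1],[[0,0,-0.014],0,-1],[[0,0,-0.006],0,-1],[[0,0,0],0,-1],[[0,0,0],0,-1],[[0,0,0],0,-1],[[0,0,0],0,-1]]'

```text
t: 14.65
ee_pos: [0.6432, -0.2379, 0.0313]
tool_rot: [3.073, 0.597, 0.07]
wrist_force: [0.6, -0.5, 0.1]
opening: 0.0855
```

Request:
step_arm --increments '[[[-0.002,0,-0.003],0,-1],[[0,0,0],0,-1],[[0,0,0],0,1],[[0,0,0],0,1],[[0,0,0],0,1],[[0,0,0],0,1],[[0,0,0],0,1],[[0,0,0],0,1]]'

```text
t: 15.45
ee_pos: [0.6416, -0.2381, 0.0297]
tool_rot: [3.072, 0.597, 0.072]
wrist_force: [-0.8, 0.9, 1.7]
opening: 0.0486
```

Request:
step_arm --increments '[[[0,0,0.006],0,1],[[0,0,0.015],0,1],[[0,0,0.03],0,1],[[0,0,0.03],0,1],[[0,0,0.03],0,1],[[0,0,0.03],0,1],[[0,0,0.03],0,1],[[0,0,0.02],0,1]]'

```text
t: 16.25
ee_pos: [0.6389, -0.2369, 0.232]
tool_rot: [3.073, 0.598, 0.068]
wrist_force: [0.3, 0.8, -2.1]
opening: 0.0483
```

Request:
step_arm --increments '[[[-0.006,0.016,0],0,1],[[-0.012,0.032,0],0,1],[[-0.012,0.032,0],0,1],[[-0.012,0.032,0],0,1],[[-0.012,0.032,0],0,1],[[-0.012,0.032,0],0,1],[[-0.012,0.032,0],0,1],[[-0.012,0.032,0],0,1]]'

```text
t: 17.05
ee_pos: [0.5418, 0.0105, 0.239]
tool_rot: [3.069, 0.591, 0.077]
wrist_force: [0.5, 1.0, -1.1]
opening: 0.0484
```

Request:
step_arm --increments '[[[-0.012,0.032,0],0,1],[[-0.012,0.032,0],0,1],[[-0.012,0.032,0],0,1],[[-0.012,0.032,0],0,1],[[-0.012,0.032,0],0,1],[[-0.012,0.032,0],0,1],[[-0.012,0.032,0],0,1],[[-0.006,0.016,0],0,1]]'

```text
t: 17.85
ee_pos: [0.4386, 0.2641, 0.2412]
tool_rot: [3.065, 0.602, 0.08]
wrist_force: [0.4, -0.6, -1.5]
opening: 0.0485
```

```bash
python3 w.py w7 lens_cell_c tube_c; python3 - <<'E'
from h import *
f,T=cam('wrist'); w=f['color']; o=manip.get_obs(); print(R.from_rotvec(o['tool_rot']).as_matrix().round(3)); np.savez('w7.npz',T=T)
a=cv2.resize(w[120:360,200:440],None,fx=2.3,fy=2.3,interpolation=cv2.INTER_CUBIC)
cv2.imwrite('pics/w7c.png',a)
E
```

```text
t 17.85 ee [0.4386 0.2641 0.2412] yaw [0.925 0.378] F [ 0.4 -0.6 -1.5] op 0.0485 j [-0.22  0.24 -0.46  1.92  0.17  0.98 -1.94]
wrist lens_cell_c 0.94 [0.4386 0.2627 0.2229] [0.001 0.035 0.157]
wrist lens_cell_c 0.61 [0.4515 0.2719 0.045 ] [-0.007 -0.028  0.324]
wrist tube_c 0.75 [0.4517 0.2691 0.0465] [-0.004 -0.027  0.322]
[[ 0.925  0.375  0.053]
 [ 0.376 -0.927 -0.008]
 [ 0.046  0.028 -0.999]]
```

View pics/w7c.png

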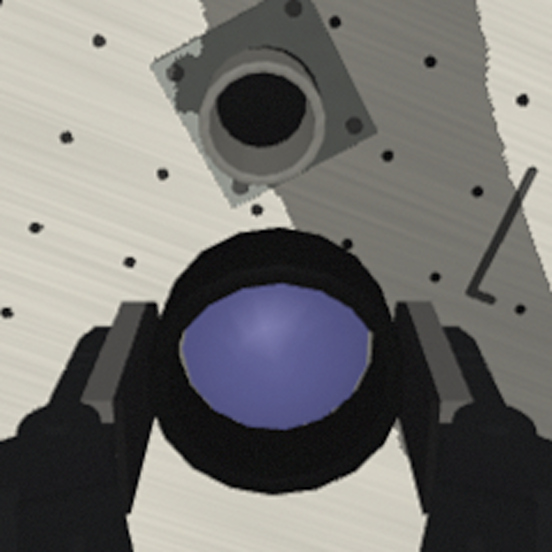

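The held lens cell's rim is centred near (320.7,288) and the tube rim near (314,171.7) in full-frame pixels. Now the relative offset.

```bash
python3 - <<'E'
from h import *
f,T=cam('wrist'); o=manip.get_obs(); M=R.from_rotvec(o['tool_rot']).as_matrix()
zt=o['ee_pos'][2]-.0037
c=px2plane(f,T,320.7,287.8,zt)
def outl(c,z): 
    q=np.array([proj(f,T,(c[0]+.025*np.cos(a),c[1]+.025*np.sin(a),z)) for a in np.linspace(0,6.28,90)]); return q.min(0).round(1),q.max(0).round(1)
print('part top',c,outl(c,zt),'seen x 267.4-373.9, ymax 334.3', 'tool',M.T@(c-o['ee_pos']))
t=px2plane(f,T,313.9,171.7,.075); print('tube',t,outl(t,.075),'seen 286.5-341.3, y 144.8-199.1'); print('delta',t-c)
E
```

```text
part top [0.44003498 0.26118311 0.23719752] (array([262.5, 233.7]), array([378.4, 337. ])) seen x 267.4-373.9, ymax 334.3 tool [-0.00056629 -0.00079546  0.00365709]
tube [0.45757267 0.2696712  0.075     ] (array([285.7, 143.3]), array([342. , 198.8])) seen 286.5-341.3, y 144.8-199.1
delta [ 0.0175377   0.00848809 -0.16219752]
```

Request:
step_arm --increments '[[[0.01,0.004,0],0,1],[[0.008,0.003,-0.01],0,1],[[0,0,-0.02],0,1],[[0,0,-0.03],0,1],[[0,0,-0.03],0,1],[[0,0,-0.02],0,1],[[0,0,0],0,1],[[0,0,0],0,1]]'

```text
t: 18.9
ee_pos: [0.4645, 0.2641, 0.1237]
tool_rot: [3.066, 0.583, 0.079]
wrist_force: [0.2, 0.4, -0.3]
opening: 0.0485
```

```bash
python3 w.py w8 lens_cell_c; python3 - <<'E'
from h import *
f,T=cam('side'); s=f['color'];
a=cv2.resize(s[210:340,250:390],None,fx=3.5,fy=3.5,interpolation=cv2.INTER_CUBIC)
cv2.imwrite('pics/s8.png',a)
for z in (.0,.025,.075,.09,.1): print(z,proj(f,T,(.4585,.270,z)))
E
```

```text
t 18.9 ee [0.4645 0.2641 0.1237] yaw [0.929 0.367] F [ 0.2  0.4 -0.3] op 0.0485 j [-0.27  0.44 -0.4   1.97  0.3   0.76 -2.04]
wrist lens_cell_c 0.9 [0.4654 0.267  0.1082] [-0.002  0.033  0.153]
0.0 (np.float64(312.0007050721786), np.float64(314.98663930324153))
0.025 (np.float64(311.77882129428133), np.float64(304.5030825956818))
0.075 (np.float64(311.3097564168554), np.float64(282.3407222437035))
0.09 (np.float64(311.16200452778855), np.float64(275.35974633658793))
0.1 (np.float64(311.061595299161), np.float64(270.615614736458))
```

View pics/s8.png

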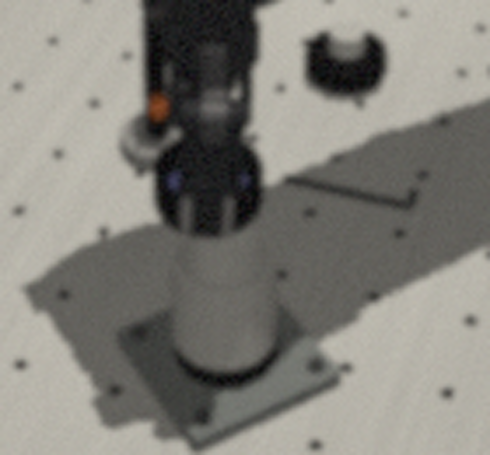

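Side view: lens cell above the tube, its axis (209 crop px) about 15 px left of the tube's (225). I'll shift it roughly −8 mm in x and +5 mm in y.

Request:
step_arm --increments '[[[-0.008,0.005,0],0,1],[[0,0,-0.005],0,1],[[0,0,0],0,1],[[0,0,0],0,1],[[0,0,0],0,1],[[0,0,0],0,1],[[0,0,0],0,1],[[0,0,0],0,1]]'

```text
t: 19.85
ee_pos: [0.4571, 0.2705, 0.122]
tool_rot: [3.067, 0.583, 0.089]
wrist_force: [0.3, -0.4, -1.6]
opening: 0.0487
```

```bash
python3 - <<'E'
from h import *
f,T=cam('side'); s=f['color']; f2,T2=cam('wrist'); w=f2['color']
a=cv2.resize(s[240:320,270:360],(450,400),interpolation=cv2.INTER_CUBIC); b=w[0:400,150:490]
cv2.imwrite('pics/s9.png',np.hstack([a,b]))
E
```

View pics/s9.png

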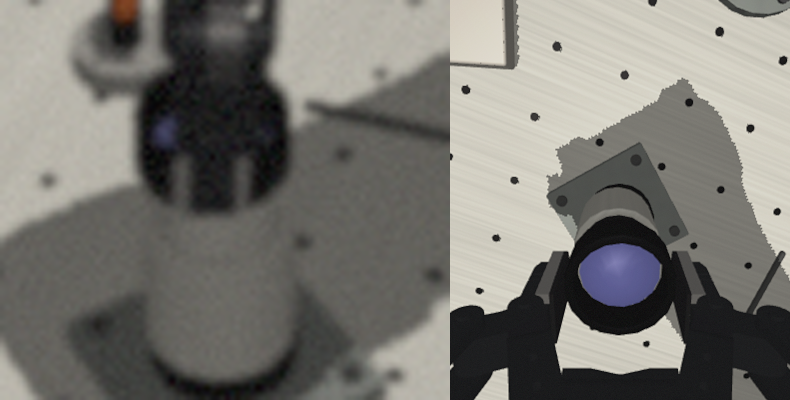

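Both views nearly line up. Side: cell axis at 214 against tube 221, about 2.5 mm off. Wrist: the jaw direction is centred. A small correction, then lower.

Request:
step_arm --increments '[[[-0.002,-0.001,0],0,1],[[0,0,-0.006],0,1],[[0,0,-0.006],0,1],[[0,0,-0.004],0,1],[[0,0,-0.003],0,1],[[0,0,0],0,1],[[0,0,0],0,1],[[0,0,0],0,1]]'

```text
t: 20.75
ee_pos: [0.4546, 0.2693, 0.1007]
tool_rot: [3.067, 0.583, 0.088]
wrist_force: [0.2, -0.7, -2.2]
opening: 0.0484
```

Request:
step_arm --increments '[[[0,0,-0.002],0,1],[[0,0,-0.002],0,1],[[0,0,0],0,1],[[0,0,0],0,1],[[0,0,0],0,1],[[0,0,0],0,1],[[0,0,0],0,1],[[0,0,0],0,1]]'

```text
t: 21.55
ee_pos: [0.4563, 0.2705, 0.1002]
tool_rot: [3.068, 0.583, 0.096]
wrist_force: [0.6, -0.4, -1.6]
opening: 0.0486
```

Request:
step_arm --increments '[[[0,0,-0.004],0,1],[[0,0,-0.003],0,1],[[0,0,0],0,1],[[0,0,0],0,1],[[0,0,0],0,1],[[0,0,0],0,1],[[0,0,0],0,1],[[0,0,0],0,1]]'

```text
t: 22.35
ee_pos: [0.4591, 0.2723, 0.0983]
tool_rot: [3.068, 0.583, 0.109]
wrist_force: [-1.7, -0.5, 3.7]
opening: 0.0484
```

Request:
step_arm --increments '[[[0,0,0],0,0.2],[[0,0,0],0,0],[[0,0,0],0,-0.5],[[0,0,0],0,-1],[[0,0,0],0,-1],[[0,0,0.02],0,-1],[[0,0,0.05],0,-1],[[0,0,0.05],0,-1]]'

```text
t: 23.15
ee_pos: [0.4562, 0.2707, 0.2156]
tool_rot: [3.066, 0.584, 0.092]
wrist_force: [1.7, -0.4, 0.7]
opening: 0.0852
```

Request:
step_arm --increments '[[[0,0,0.05],0,-1],[[0,0,0],0,-1],[[0,0,-0.01],0,-1],[[0,0,-0.01],0,-1],[[0,0,0],0,-1],[[0,0,0],0,-1],[[0,0,0],0,-1],[[0,0,0],0,-1]]'

```text
t: 23.95
ee_pos: [0.4563, 0.2711, 0.2476]
tool_rot: [3.067, 0.585, 0.097]
wrist_force: [-0.8, -0.3, -0.8]
opening: 0.085
```

```bash
python3 w.py w10 lens_cell_c; python3 - <<'E'
from h import *
f,T=cam('side'); s=f['color']; f2,T2=cam('wrist'); w=f2['color']
a=cv2.resize(s[240:320,270:360],(450,400),interpolation=cv2.INTER_CUBIC); 
u,v=proj(f2,T2,(.4585,.27,.096)); print(u,v); u,v=int(u),int(v)
b=cv2.resize(w[v-50:v+50,u-40:u+40],(320,400),interpolation=cv2.INTER_CUBIC); print('crop origin',u-40,v-50,'scale4')
cv2.imwrite('pics/s10.png',np.hstack([a,b]))
E
```

```text
t 23.95 ee [0.4563 0.2711 0.2476] yaw [0.928 0.368] F [-0.8 -0.3 -0.8] op 0.085 j [-0.23  0.26 -0.46  1.88  0.19  0.99 -1.96]
wrist lens_cell_c 0.88 [0.4565 0.2715 0.0846] [-0.004 -0.004  0.296]
317.47675274123594 197.0180824947789
crop origin 277 147 scale4
```

View pics/s10.png

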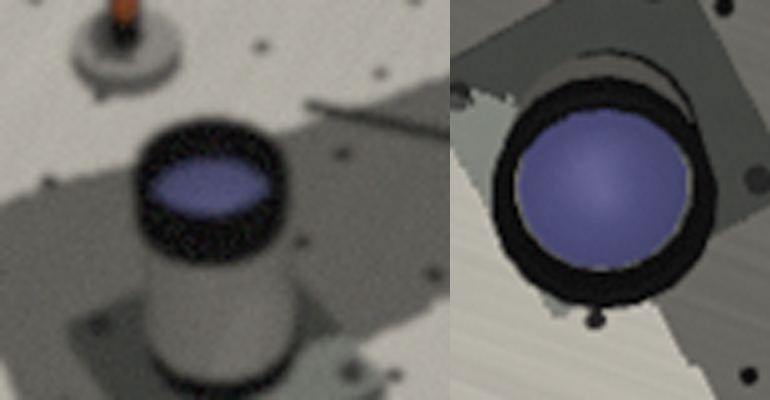

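```bash
python3 - <<'E'
from h import *
f,T=cam('side'); s=f['color']
def outl(c,z): 
    q=np.array([proj(f,T,(c[0]+.025*np.cos(a),c[1]+.025*np.sin(a),z)) for a in np.linspace(0,6.28,180)]); return q.min(0).round(1),q.max(0).round(1)
for z in (.025,.075,.096): print(z,outl((.455,.269),z))
g=cv2.cvtColor(s,cv2.COLOR_BGR2GRAY)
for u in (308,311,314,317): print(u,'col from 258:',g[258:326,u].tolist())
f2,T2=cam('wrist')
def outw(c,z): 
    q=np.array([proj(f2,T2,(c[0]+.025*np.cos(a),c[1]+.025*np.sin(a),z)) for a in np.linspace(0,6.28,180)]); return q.min(0).round(1),q.max(0).round(1)
print('wrist',outw((.4585,.27),.096),'seen x 400..456.5-> 387/4..: ',277+(492-450)/4,277+(717-450)/4,147+77/4,147+307/4)
E
```

```text
0.025 (array([298.9, 293.8]), array([329., 316.]))
0.075 (array([298. , 271.8]), array([329.2, 293.6]))
0.096 (array([297.5, 262.1]), array([329.3, 283.7]))
308 col from 258: [172, 172, 174, 171, 159, 124, 77, 30, 15, 14, 9, 13, 9, 38, 51, 63, 75, 75, 78, 78, 77, 79, 78, 69, 50, 30, 17, 16, 22, 12, 20, 27, 14, 23, 36, 68, 90, 98, 96, 97, 99, 98, 101, 99, 97, 98, 99, 96, 96, 99, 97, 98, 96, 96, 97, 96, 82, 56, 26, 29, 14, 35, 48, 66, 85, 95, 93, 95]
311 col from 258: [173, 172, 170, 169, 150, 99, 53, 21, 7, 9, 9, 18, 19, 36, 55, 71, 74, 76, 79, 82, 81, 85, 84, 81, 64, 37, 24, 22, 11, 8, 18, 13, 18, 22, 43, 67, 94, 102, 104, 102, 99, 101, 99, 102, 101, 97, 102, 102, 99, 100, 100, 98, 102, 98, 101, 99, 94, 82, 53, 22, 10, 26, 52, 83, 104, 109, 110, 110]
314 col from 258: [171, 171, 170, 167, 148, 106, 51, 19, 15, 9, 17, 8, 21, 36, 61, 70, 76, 83, 82, 78, 82, 79, 83, 79, 57, 37, 21, 28, 11, 18, 19, 12, 14, 31, 36, 69, 95, 99, 101, 104, 95, 98, 99, 103, 99, 101, 102, 100, 100, 103, 101, 103, 105, 105, 105, 109, 101, 86, 55, 28, 18, 6, 43, 76, 104, 112, 113, 112]
317 col from 258: [170, 171, 172, 169, 166, 139, 88, 37, 17, 14, 20, 23, 20, 24, 49, 67, 77, 78, 74, 74, 81, 83, 75, 63, 38, 20, 19, 13, 9, 12, 14, 13, 16, 27, 55, 80, 98, 100, 99, 101, 100, 100, 106, 101, 112, 107, 108, 110, 108, 107, 108, 109, 107, 108, 105, 107, 101, 84, 53, 28, 14, 30, 46, 83, 105, 111, 110, 110]
wrist (array([288.5, 168.4]), array([346.4, 224.4])) seen x 400..456.5-> 387/4..:  287.5 343.75 166.25 223.75
```

Edge positions against projection show the lens cell home. Its lower edge is at row 292.8 (predicted 293.6), the top back edge at 263.2 (262.1), and the tube foot matches at 316. Next, the iris.

Request:
step_arm --increments '[[[0,-0.016,0],0,-1],[[0,-0.032,0],0,-1],[[0,-0.032,0],0,-1],[[0,-0.032,0],0,-1],[[0,-0.032,0],0,-1],[[0,-0.032,0],0,-1],[[0,-0.032,0],0,-1],[[0,-0.032,0],0,-1]]'

```text
t: 25.05
ee_pos: [0.4551, 0.027, 0.2495]
tool_rot: [3.066, 0.597, 0.104]
wrist_force: [-0.1, -0.0, 0.7]
opening: 0.0856
```

Request:
step_arm --increments '[[[0,-0.032,0],0,-1],[[0,-0.032,0],0,-1],[[0,-0.032,0],0,-1],[[0,-0.032,0],0,-1],[[0,-0.032,0],0,-1],[[0,-0.032,0],0,-1],[[0,-0.032,0],0,-1],[[0,-0.025,0],0,-1]]'

```text
t: 25.85
ee_pos: [0.4539, -0.2336, 0.2517]
tool_rot: [3.064, 0.595, 0.111]
wrist_force: [-0.1, 0.2, 0.1]
opening: 0.085
```

```bash
cat > blob.py <<'E'
import sys
from h import *
X,Y,Z,H=map(float,sys.argv[1:5])
o=manip.get_obs(); f,T=cam('wrist'); im=f['color']; g=cv2.cvtColor(im,cv2.COLOR_BGR2GRAY)
u,v=map(int,proj(f,T,(X,Y,Z))); c=(g[v-60:v+60,u-60:u+60]<50).astype(np.uint8)
n,l,s,ce=cv2.connectedComponentsWithStats(c)
for i in range(1,n):
    if s[i][4]>300:
        b=s[i]; m=np.array([u-60+b[0]+(b[2]-1)/2,v-60+b[1]+(b[3]-1)/2]); print('bbox',b[2],b[3],m,'pos',px2plane(f,T,*m,H).round(4))
print(o['ee_pos'].round(4),R.from_rotvec(o['tool_rot']).as_matrix().round(3))
E
python3 w.py w11 iris_c; python3 blob.py .451 -.234 .02 .018
```

```text
t 25.85 ee [ 0.4539 -0.2336  0.2517] yaw [0.925 0.374] F [-0.1  0.2  0.1] op 0.085 j [ 0.49  0.18 -0.06  1.94 -0.02  0.95 -0.75]
wrist iris_c 0.84 [ 0.4498 -0.232   0.0124] [-0.01  -0.018  0.371]
bbox 45 47 [313. 181.] pos [ 0.4536 -0.2343  0.018 ]
[ 0.4536 -0.235   0.2516] [[ 0.926  0.37   0.073]
 [ 0.371 -0.928 -0.005]
 [ 0.066  0.032 -0.997]]
```

Request:
step_arm --increments '[[[-0.001,0,-0.02],0,-1],[[0,0,-0.03],0,-1],[[0,0,-0.03],0,-1],[[0,0,-0.03],0,-1],[[0,0,-0.03],0,-1],[[0,0,-0.02],0,-1],[[0,0,0],0,-1],[[0,0,0],0,-1]]'

```text
t: 26.8
ee_pos: [0.4551, -0.2256, 0.0888]
tool_rot: [3.062, 0.605, 0.119]
wrist_force: [0.8, -1.0, -0.4]
opening: 0.0856
```

Request:
step_arm --increments '[[[-0.002,-0.008,-0.02],0,-1],[[0,0,-0.02],0,-1],[[0,0,-0.014],0,-1],[[0,0,-0.004],0,-1],[[0,0,0],0,-1],[[0,0,0],0,-1],[[0,0,0],0,-1],[[0,0,0],0,-1]]'

```text
t: 27.6
ee_pos: [0.4589, -0.2341, 0.0391]
tool_rot: [3.053, 0.607, 0.136]
wrist_force: [0.9, 0.5, -0.1]
opening: 0.0855
```

```bash
python3 w.py w12 iris_c; python3 - <<'E'
from h import *
f,T=cam('wrist'); print(np.round(proj(f,T,(.4525,-.2335,.026)),1)); cv2.imwrite('pics/w12c.png',f['color'][100:400,120:520])
E
```

```text
t 27.6 ee [ 0.4589 -0.2341  0.0391] yaw [0.92  0.383] F [ 0.9  0.5 -0.1] op 0.0855 j [ 0.48  0.52 -0.06  2.08  0.    0.46 -0.75]
wrist iris_c 0.93 [ 0.449  -0.2303  0.0122] [-0.008  0.04   0.166]
[313.3 288.9]
```

View pics/w12c.png

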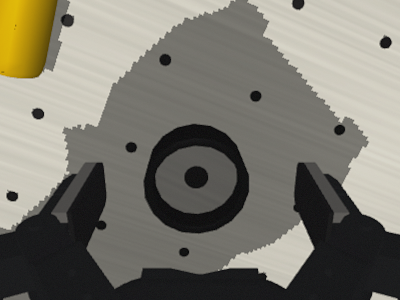

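The iris ring sits between the open fingers, at (316,~280) full-frame, roughly centred. Lower and grip.

Request:
step_arm --increments '[[[-0.004,0,-0.006],0,-1],[[-0.001,0,-0.006],0,-1],[[0,0,0],0,-1],[[0,0,0],0,1],[[0,0,0],0,1],[[0,0,0],0,1],[[0,0,0],0,1],[[0,0,0],0,1]]'

```text
t: 28.55
ee_pos: [0.4529, -0.234, 0.0259]
tool_rot: [3.054, 0.607, 0.135]
wrist_force: [-0.6, -0.2, -0.8]
opening: 0.0483
```

Request:
step_arm --increments '[[[0,0,0],0,1],[[0,0,0.01],0,1],[[0,0,0.04],0,1],[[0,0,0.05],0,1],[[0,0,0.05],0,1],[[0,0,0.05],0,1],[[0,0,0.02],0,1],[[0,0,0],0,1]]'

```text
t: 29.35
ee_pos: [0.4503, -0.2324, 0.2556]
tool_rot: [3.054, 0.608, 0.135]
wrist_force: [0.1, 0.1, -1.9]
opening: 0.0483
```

Request:
step_arm --increments '[[[0,0.016,0],0,1],[[0,0.032,0],0,1],[[0,0.032,0],0,1],[[0,0.032,0],0,1],[[0,0.032,0],0,1],[[0,0.032,0],0,1],[[0,0.032,0],0,1],[[0,0.032,0],0,1]]'

```text
t: 30.15
ee_pos: [0.4451, 0.0127, 0.252]
tool_rot: [3.056, 0.597, 0.127]
wrist_force: [0.1, -0.5, -0.5]
opening: 0.0485
```

Request:
step_arm --increments '[[[0.001,0.032,0],0,1],[[0.001,0.032,0],0,1],[[0.001,0.032,0],0,1],[[0.001,0.032,0],0,1],[[0.001,0.032,0],0,1],[[0.001,0.032,0],0,1],[[0,0.032,0],0,1],[[0,0.016,0],0,1]]'

```text
t: 30.95
ee_pos: [0.4454, 0.2633, 0.2465]
tool_rot: [3.056, 0.601, 0.115]
wrist_force: [-0.2, -0.9, -0.6]
opening: 0.0484
```

Request:
step_arm --increments '[[[0.006,0.004,0],0,1],[[0.006,0.003,-0.01],0,1],[[0,0,-0.02],0,1],[[0,0,-0.025],0,1],[[0,0,-0.025],0,1],[[0,0,-0.015],0,1],[[0,0,0],0,1],[[0,0,0],0,1]]'

```text
t: 31.75
ee_pos: [0.4583, 0.2655, 0.1415]
tool_rot: [3.054, 0.596, 0.104]
wrist_force: [0.6, 0.6, 0.1]
opening: 0.0482
```

```bash
cat > prof.py <<'E'
from h import *
# side view: dark/bright column runs for each row, to compare axes of stacked parts
f,T=cam('side'); g=cv2.cvtColor(f['color'],cv2.COLOR_BGR2GRAY); cv2.imwrite('pics/side_last.png',f['color'])
o=manip.get_obs(); print(o['ee_pos'].round(4))
for r in range(236,322,4):
    row=cv2.GaussianBlur(g,(1,5),0)[r,280:350].astype(int)
    print(r,' '.join(f'{x:3d}' for x in row[8:58:2]))
E
python3 prof.py; python3 w.py w13 iris_c
```

```text
[0.4584 0.2654 0.1416]
236 180 148  57  38  46 136 174 134  44  29  35  39  48  65  65  65  54  37  49 130 163 150 177 183 176
240 179 150  79  77  77 128 160 136  77  28  29  28  37  45  46  46  28  22  82 165 179 181 180 178 179
244 119  77  43  44  37  39  32  20  19  28  24  20  30  32  33  31  28  25  38 106 168 181 178 176 179
248 104  73  48  30  21  17  28  48  45  28  28  28  24  29  27  25  29  26  24  41 138 179 177 179 179
252 118 111 107 100  60  19  53  70  63  31  26  29  25  29  28  26  21  27  26  29 134 177 178 180 179
256  96  88  93  93  66  22  19  30  35  31  30  34  28  28  28  29  25  25  20  34 136 180 182 181 178
260 158 131 159 159 136  55  16  19  40  70  51  29  26  28  34  62  53  23  21  59 148 158 116 121 136
264 180 181 181 178 177 146  79  20  44  77  50  29  29  29  36  67  51  36  99 143 150 124  97  90  85
268 178 178 180 179 173 131  62  17  47  74  49  29  30  26  43  72  43  26  58  85  97  95  97  95  92
272 179 179 179 177 133  46  16  21  28  57  61  64  66  68  62  51  27  16  15  43  87  96  95  96  92
276 166 151 136 121  81  18  33  59  
[... 700 characters left out ...]
43  57  64  64  69  90  94  99 101 102 103 105 104 104 104 101 100  95  92  76  61  67  65  76
308  61  59  62  63  64  65  79  93 100 102 102 100 104 105 104 103 102  99  96  86  58  59  64  64  65
312  65  63  63  64  62  62  51  59  85  97 100 105 105 105 104 103  99  89  69  38  35  63  65  73  90
316  89  68  63  63  64  62  64  50  31  34  42  52  57  59  57  41  33  24  27  45  64  71  88 110 114
320  98  92  77  63  63  63  67  62  62  59  50  42  36  37  35  42  47  62  80  95 108 114 116 115 111
t 31.8 ee [0.4584 0.2654 0.1416] yaw [0.924 0.376] F [ 0.4 -0.2 -1.6] op 0.0482 j [-0.23  0.4  -0.45  1.97  0.33  0.78 -2.07]
wrist iris_c 0.95 [0.4556 0.2712 0.1286] [-0.006  0.036  0.151]
```

Profiles: the iris spans 296–327 and the lens ring 296.6–327, so they are aligned along the side camera's x. The jaw direction still needs about 6 mm, i.e. (-0.0023, +0.0056).

Request:
step_arm --increments '[[[-0.0025,0.005,0],0,1],[[0,0,0],0,1],[[0,0,-0.006],0,1],[[0,0,-0.006],0,1],[[0,0,0],0,1],[[0,0,0],0,1],[[0,0,0],0,1],[[0,0,0],0,1]]'

```text
t: 32.7
ee_pos: [0.4566, 0.272, 0.1311]
tool_rot: [3.055, 0.597, 0.112]
wrist_force: [0.2, -0.0, -0.7]
opening: 0.0483
```

```bash
python3 prof.py | sed -n '1p;4,14p'; python3 - <<'E'
from h import *
f,T=cam('wrist'); g=cv2.cvtColor(f['color'],cv2.COLOR_BGR2GRAY); cv2.imwrite('pics/w14.png',f['color'])
for r in range(180,300,8): print(r,' '.join(f'{x:3d}' for x in g[r,240:400:4]))
E
```

```text
[0.4566 0.272  0.1311]
244 119  78  44  44  46 103 136  93  34  32  42  42  61  81  83  81  63  41  51 131 180 180 179 179 179
248 103  72  49  28  45 101 119  86  34  27  30  30  33  47  47  47  34  28  81 167 182 179 179 179 182
252 118 111 108 104  96  65  30  17  22  27  23  27  32  40  38  40  29  25  45 124 175 180 182 181 182
256  95  86  95  91  58  18  35  55  50  29  27  28  31  25  23  24  29  25  22  49 146 180 182 182 181
260 158 134 159 153  79  30  60  74  56  27  27  26  29  28  27  29  25  27  23  35 139 159 125 129 138
264 183 182 180 172  99  23  21  34  38  28  31  26  30  31  33  33  28  26  24  41 135 164 137 118  89
268 181 181 179 178 131  35  18  15  39  63  46  27  27  27  35  55  41  18  13  48  91 100  96  97  95
272 180 179 180 178 134  43  20  18  53  79  46  26  23  25  42  75  45  19  15  44  85  96  97  96  90
276 179 180 178 168 115  26  31  59  71  78  46  29  26  33  45  79  73  58  23  30  79  97  96  95  96
280 151 138 123 105  76  24  24  44  66  75  72  74  76  77  73  68  51  32  15  30  78  96  96  96  97
284  96  96  97  99  80  31  13  18  
[... 1826 characters left out ...]
  87  21  19  20  21  24  71  78  77 121 121
268  28  27  77  77  79  24  19  17  17  18  94  91  91  93  93  92  91  92  85  12  17  12  92  93  93  92  92  93  91  90  91  22  19  24  21  23  78  76  78  26
276  24  77  78  78  21  22  17  20  20  91  92  94  95  94  92  90  91  20  21  20  20  18  17  42  92  92  92  93  94  93  93  56  19  16  23  22  21  78  77  78
284  79  77  76  45  23  21  18  20  17  86  93  94  90  91  92  94  94  44  18  18  17  19  20  84  90  91  91  92  92  92  92  52  18  22  20  20  24  61  78  77
292  77  78  74  24  22  22  20  17  19  16  91  91  92  93  94  94  92  88  90  95  97  96  94  92  90  91  90  90  89  89  72  16  18  23  18  22  23  25  78  78
```

Both views are aligned: in the wrist image the lens is centred at column 319 and the iris at 318–319. Lowering to home, TCP z ≈ 0.117.

Request:
step_arm --increments '[[[0,0,-0.005],0,1],[[0,0,-0.005],0,1],[[0,0,-0.004],0,1],[[0,0,0],0,1],[[0,0,0],0,1],[[0,0,0],0,1],[[0,0,0],0,1],[[0,0,0],0,1]]'

```text
t: 33.6
ee_pos: [0.4577, 0.2727, 0.1168]
tool_rot: [3.055, 0.597, 0.116]
wrist_force: [-2.9, -1.2, 6.9]
opening: 0.0483
```

Request:
step_arm --increments '[[[0,0,0],0,0.2],[[0,0,0],0,0],[[0,0,0],0,-0.5],[[0,0,0],0,-1],[[0,0,0],0,-1],[[0,0,0.02],0,-1],[[0,0,0.05],0,-1],[[0,0,0.05],0,-1]]'

```text
t: 34.4
ee_pos: [0.4544, 0.271, 0.2332]
tool_rot: [3.052, 0.599, 0.098]
wrist_force: [0.8, -0.4, 0.2]
opening: 0.0853
```

Request:
step_arm --increments '[[[0,0,0.03],0,-1],[[0,0,0],0,-1],[[0,0,0],0,-1],[[0,0,0],0,-1],[[0,0,0],0,-1],[[0,0,0],0,-1],[[0,0,0],0,-1],[[0,0,0],0,-1]]'

```text
t: 35.2
ee_pos: [0.4548, 0.2714, 0.2664]
tool_rot: [3.053, 0.599, 0.103]
wrist_force: [-0.6, 0.4, -0.2]
opening: 0.0851
```

```bash
python3 prof.py; python3 w.py w15 iris_c; python3 - <<'E'
from h import *
f,T=cam('side'); g=cv2.cvtColor(f['color'],cv2.COLOR_BGR2GRAY)
for u in (308,312,316): print(u,'col from 246:',g[246:322,u].tolist())
def outl(c,z): 
    q=np.array([proj(f,T,(c[0]+.025*np.cos(a),c[1]+.025*np.sin(a),z)) for a in np.linspace(0,6.28,180)]); return q.min(0).round(1),q.max(0).round(1)
for z in (.025,.075,.096,.117): print(z,outl((.456,.270),z))
E
```

```text
[0.4548 0.2714 0.2664]
236 173 141  54  37  48 127 168 170 171 171 173 172 172 171 171 170 171 172 171 171 159 144 169 173 169
240 170 143  74  74  77 125 164 170 171 172 170 172 172 171 168 170 169 169 170 170 173 172 172 170 170
244 113  75  41  41  42  96 132 137 150 167 173 172 170 169 170 172 170 170 170 171 173 170 171 170 171
248  97  72  47  27  39 100 129 130 131 150 172 169 169 171 171 171 157 135 160 173 171 173 168 170 171
252 112 107 101  98 109 127 125 111  90 125 154 150 147 156 158 164 165 165 172 174 171 170 172 172 173
256  91  82  89  90  89  77  59  39  25  27  28  26  26  24  29  48  76 120 164 171 172 172 172 173 171
260 150 127 152 147 100  29  15  27  36  37  48  53  51  48  46  36  22  19  57 136 170 151 116 123 135
264 172 170 172 148  63  22  47  66  70  72  70  66  67  67  72  71  64  50  23  81 154 149 127 111  84
268 170 170 171 148  62  30  59  68  71  67  44  20  21  49  67  69  65  46  19  48  89  93  90  91  88
272 167 164 162 148  68  14  17  27  38  43  46  45  44  44  41  32  19  18  15  38  81  91  90  92  87
276 103  97  97  89  60  19  17  13  
[... 1862 characters left out ...]
, 10, 12, 23, 40, 71, 95, 97, 101, 101, 98, 102, 101, 100, 99, 102, 102, 100, 100, 98, 101, 102, 104, 98, 100, 97, 98, 81, 54, 6, 21, 27, 43, 77]
316 col from 246: [170, 172, 172, 173, 168, 174, 168, 144, 100, 51, 11, 10, 21, 22, 42, 62, 71, 73, 71, 68, 72, 68, 68, 68, 67, 58, 48, 14, 17, 9, 17, 15, 23, 15, 20, 20, 27, 14, 18, 13, 13, 18, 10, 17, 18, 27, 54, 76, 97, 98, 98, 98, 98, 98, 97, 103, 99, 100, 99, 104, 101, 105, 109, 107, 106, 105, 108, 105, 102, 88, 55, 29, 13, 34, 50, 78]
0.025 (array([298.1, 294. ]), array([328.2, 316.3]))
0.075 (array([297.1, 272.1]), array([328.4, 293.9]))
0.096 (array([296.7, 262.4]), array([328.5, 284. ]))
0.117 (array([296.3, 252.4]), array([328.5, 273.7]))
```

Iris home: its top edge rose 9.2 px, close to the 10 predicted for 21 mm, and its axis is in line. Now the cap.

Request:
step_arm --increments '[[[0.001,-0.02,0],0,-1],[[0.001,-0.032,0],0,-1],[[0.001,-0.032,0],0,-1],[[0.001,-0.032,0],0,-1],[[0.001,-0.032,0],0,-1],[[0.001,-0.032,0],0,-1],[[0.001,-0.032,0],0,-1],[[0,-0.028,0],0,-1]]'

```text
t: 36.2
ee_pos: [0.4605, 0.0268, 0.2676]
tool_rot: [3.053, 0.61, 0.108]
wrist_force: [1.0, 1.1, 0.4]
opening: 0.0855
```

```bash
python3 w.py w16 cap_c;  python3 blob.py .463 .026 .02 .015
```

```text
t 36.2 ee [0.4605 0.0268 0.2676] yaw [0.921 0.384] F [1.  1.1 0.4] op 0.0855 j [ 0.19  0.08 -0.34  2.02  0.06  0.97 -1.36]
wrist cap_c 0.73 [0.4683 0.0278 0.0221] [-0.007 -0.031  0.374]
bbox 46 42 [309.5 171.5] pos [0.4658 0.0298 0.015 ]
[0.4606 0.025  0.2675] [[ 0.923  0.379  0.073]
 [ 0.381 -0.925 -0.013]
 [ 0.062  0.04  -0.997]]
```

Request:
step_arm --increments '[[[0.002,-0.002,-0.02],0,-1],[[0,-0.001,-0.03],0,-1],[[0,-0.001,-0.03],0,-1],[[0,-0.001,-0.03],0,-1],[[0,-0.001,-0.03],0,-1],[[0,0,-0.02],0,-1],[[0,0,0],0,-1],[[0,0,0],0,-1]]'

```text
t: 37.15
ee_pos: [0.4639, 0.0292, 0.1043]
tool_rot: [3.053, 0.62, 0.117]
wrist_force: [0.9, -0.2, -0.4]
opening: 0.0852
```

```bash
python3 w.py w17 cap_c;  python3 blob.py .466 .028 .02 .015
```

```text
t 37.15 ee [0.4639 0.0292 0.1043] yaw [0.918 0.39 ] F [ 0.9 -0.2 -0.4] op 0.0852 j [ 0.13  0.34 -0.3   2.17  0.22  0.59 -1.51]
wrist cap_c 0.88 [0.4701 0.0299 0.0207] [-0.001  0.012  0.218]
bbox 78 72 [315.5 220.5] pos [0.4662 0.0297 0.015 ]
[0.4641 0.0288 0.1048] [[ 0.918  0.388  0.08 ]
 [ 0.39  -0.921 -0.009]
 [ 0.07   0.039 -0.997]]
```

Request:
step_arm --increments '[[[0,0,-0.02],0,-1],[[0,0,-0.025],0,-1],[[-0.001,0,-0.02],0,-1],[[-0.001,0,-0.009],0,-1],[[0,0,0],0,-1],[[0,0,0],0,-1],[[0,0,0],0,-1],[[0,0,0],0,-1]]'

```text
t: 38.1
ee_pos: [0.4679, 0.0288, 0.037]
tool_rot: [3.05, 0.615, 0.142]
wrist_force: [0.8, -0.3, 0.6]
opening: 0.0856
```

```bash
python3 w.py w18 cap_c;  python3 blob.py .466 .028 .02 .015
```

```text
t 38.1 ee [0.4679 0.0288 0.037 ] yaw [0.918 0.388] F [ 0.8 -0.3  0.6] op 0.0856 j [ 0.06  0.47 -0.23  2.19  0.32  0.41 -1.6 ]
wrist cap_c 0.65 [0.4688 0.0327 0.0212] [-0.003  0.033  0.154]
bbox 109 103 [317. 271.] pos [0.4665 0.0292 0.015 ]
[0.4678 0.0288 0.0368] [[ 0.918  0.386  0.094]
 [ 0.388 -0.922 -0.009]
 [ 0.083  0.045 -0.996]]
```

Request:
step_arm --increments '[[[-0.003,0,-0.006],0,-1],[[0,0,-0.004],0,-1],[[0,0,0],0,-1],[[0,0,0],0,1],[[0,0,0],0,1],[[0,0,0],0,1],[[0,0,0],0,1],[[0,0,0],0,1]]'

```text
t: 39.05
ee_pos: [0.4642, 0.0287, 0.0262]
tool_rot: [3.049, 0.616, 0.14]
wrist_force: [0.8, -0.0, -1.0]
opening: 0.0482
```

Request:
step_arm --increments '[[[0,0,0],0,1],[[0,0,0.01],0,1],[[0,0,0.04],0,1],[[0,0,0.05],0,1],[[0,0,0.05],0,1],[[0,0,0.05],0,1],[[0,0,0.02],0,1],[[0,0,0],0,1]]'

```text
t: 39.85
ee_pos: [0.4607, 0.0298, 0.2556]
tool_rot: [3.05, 0.62, 0.139]
wrist_force: [-0.3, -0.5, -0.7]
opening: 0.0483
```

Request:
step_arm --increments '[[[0,0.02,0],0,1],[[0,0.032,0],0,1],[[0,0.032,0],0,1],[[0,0.032,0],0,1],[[0,0.032,0],0,1],[[0,0.032,0],0,1],[[0,0.032,0],0,1],[[0,0.028,0],0,1]]'

```text
t: 40.65
ee_pos: [0.4563, 0.2737, 0.252]
tool_rot: [3.049, 0.61, 0.13]
wrist_force: [0.2, -0.4, 0.1]
opening: 0.048
```

Request:
step_arm --increments '[[[0,0,-0.01],0,1],[[0,0,-0.02],0,1],[[0,0,-0.025],0,1],[[0,0,-0.02],0,1],[[0,0,-0.01],0,1],[[0,0,0],0,1],[[0,0,0],0,1],[[0,0,0],0,1]]'

```text
t: 41.45
ee_pos: [0.4523, 0.2756, 0.1601]
tool_rot: [3.048, 0.621, 0.12]
wrist_force: [-0.2, 0.2, -0.1]
opening: 0.0481
```

```bash
python3 prof.py | sed -n '1,13p'; python3 - <<'E'
from h import *
f,T=cam('side'); g=cv2.cvtColor(f['color'],cv2.COLOR_BGR2GRAY)
for r in range(220,236,4): print(r,' '.join(f'{x:3d}' for x in g[r,288:338:2]))
f,T=cam('wrist'); g=cv2.cvtColor(f['color'],cv2.COLOR_BGR2GRAY); cv2.imwrite('pics/w19.png',f['color'])
for r in range(180,330,8): print(r,' '.join(f'{x:3d}' for x in g[r,248:396:4]))
E
```

```text
[0.4524 0.2757 0.1603]
236 180 148  57  38  47 136 176 174 141  63  30  28  28  32  41  43  43  36  25  39 114 149 177 181 177
240 176 149  76  76  78 105 111  63  56  69  34  24  27  24  27  30  28  27  27  68 154 180 179 179 177
244 119  79  41  41  36  22  15  15  34  47  29  29  23  25  29  24  25  27  27  41 119 175 178 176 177
248 103  73  49  26  20  16  21  14  18  32  28  25  30  27  28  25  30  30  25  24  88 170 177 178 181
252 117 111 106 101  78  16  21  18  18  35  38  30  26  28  24  28  34  30  24  23  85 167 178 180 179
256  95  85  92  93  79  28  13  17  16  56  77  42  22  31  29  33  63  56  19  39 130 175 180 180 178
260 157 133 156 155 106  31  21  14  17  63  76  39  24  27  30  37  71  47  26 119 175 159 122 128 141
264 180 179 179 155  66  22  47  67  64  73  72  42  27  29  34  42  78  55  24  88 172 175 165 152 121
268 178 178 178 155  66  31  62  71  75  72  48  39  38  53  69  72  69  50  23  69 128 116 101  99  93
272 177 176 179 165  80  15  17  26  40  46  49  48  43  45  42  32  20  19  16  37  83  95  95  95  90
276 178 178 177 173 116  27  18  15  
[... 2774 characters left out ...]
 115 115 115 115 118 119 117 114 117 119 118  66  17  16  17  22  16  20  19  21  23  22  77
300  96  29  23  23  19 149  18  20  17  17  20  20 108 119 114 114 114 115 117 118 115 114 116 117 119  74  15  19  20  21  20  82  22  21  23  28  95
308  27  26  18  23  15 199 203   8  18  19  18  16  18 118 112 114 113 114 117 117 114 112 117 118 118  18  22  20  16  39 116 116  19  24  21  28  25
316  24  29  21  21 184 195 198 204 194  13  18  18  19  19  26 115 114 114 117 116 114 112 117  16  20  17  16  61 207 207 130 117  79  22  20  26  23
324  28  27  26  17 196 198 198 200 203 203 200 130   8  17  17  16  18  20  19  18  18  20  17  14  74 199 204 208 205 205 205 207 118  18  26  28  26
```

Cap against iris: about 3 px off in the jaw direction (wrist) and about 1.2 px in the side view. Correcting by (+0.0036, −0.0022).

Request:
step_arm --increments '[[[0.0035,-0.002,0],0,1],[[0,0,0],0,1],[[0,0,-0.006],0,1],[[0,0,-0.004],0,1],[[0,0,0],0,1],[[0,0,0],0,1],[[0,0,0],0,1],[[0,0,0],0,1]]'

```text
t: 42.4
ee_pos: [0.4565, 0.2737, 0.15]
tool_rot: [3.049, 0.621, 0.122]
wrist_force: [-0.1, 0.2, -0.2]
opening: 0.0481
```

```bash
python3 prof.py | sed -n '1,12p'; python3 - <<'E'
from h import *
f,T=cam('wrist'); g=cv2.cvtColor(f['color'],cv2.COLOR_BGR2GRAY); cv2.imwrite('pics/w20.png',f['color'])
for r in list(range(196,240,6))+[292,300]: print(r,' '.join(f'{x:3d}' for x in g[r,260:384:3]))
E
```

```text
[0.4565 0.2737 0.1501]
236 181 148  58  34  48 134 172 124  45  34  30  32  38  54  55  53  47  35  42 123 162 152 177 182 180
240 178 150  78  76  77 130 167 142  68  30  30  27  32  44  47  43  31  24  62 150 181 182 179 178 178
244 118  79  43  41  39  50  49  52  68  35  27  21  28  28  32  29  24  25  84 167 181 179 178 178 177
248 103  76  49  24  15  19  13  32  42  30  29  27  27  30  22  25  25  31  42 131 177 180 178 179 178
252 119 113 106  71  19  21  16  20  29  32  25  30  27  31  29  31  27  28  21  98 172 178 179 180 180
256  95  86  93  72  15  17  19  18  36  38  29  25  31  27  31  33  28  29  22 101 170 181 180 179 179
260 157 134 156 141  64  18  15  16  60  76  45  27  27  27  36  66  46  15  28 124 177 159 123 128 138
264 181 180 178 155  66  21  24  23  67  74  40  31  29  29  45  75  47  35  19  92 166 166 144 115  91
268 179 178 179 155  65  33  61  66  75  72  42  33  36  32  47  76  68  50  24  60 104 100  96  95  94
272 177 178 178 165  78  14  14  24  41  46  54  52  53  47  42  33  25  14  12  38  85  95  95  96  92
276 179 177 177 172 114  26  13  19  
[... 1086 characters left out ...]
  81  77 122
232 206 206 209 210 210 210  76  18  17  20  17  15  16  14  20  24  23  25  21  21  17  22  21  24  19  21  23  16  17  16  15  17  17  20  61  79  78 101 122 119 118 119
238 211 207 205 207 209 182  14  17  18  17  19  22  19  22  21  22  19  18  18  19  17  19  22  20  22  21  21  21  19  20  21  20  16  17  17 116 122 122 120 120 120  23
292  21  22  20  20  18  17  18  16  18  22  18  13  90 120 116 114 116 115 116 115 120 121 118 115 115 116 119 119 119 109  15  20  16  17  18  20  20  19  23  22  23  24
300  23  23  19 118  18  21  18  20  16  21  21  18 110 118 116 114 115 114 116 114 118 119 117 114 114 115 118 118 118 123  19  17  18  19  17  17  16 117  17  22  20  21
```

Aligned to about 1 mm in both views. Lowering the cap home.

Request:
step_arm --increments '[[[-0.001,0,-0.003],0,1],[[0,0,-0.004],0,1],[[0,0,-0.004],0,1],[[0,0,-0.002],0,1],[[0,0,0],0,1],[[0,0,0],0,1],[[0,0,0],0,1],[[0,0,0],0,1]]'

```text
t: 43.3
ee_pos: [0.4573, 0.275, 0.1381]
tool_rot: [3.049, 0.621, 0.131]
wrist_force: [-0.0, 0.1, 2.9]
opening: 0.0479
```

Request:
step_arm --increments '[[[0,0,0],0,0.2],[[0,0,0],0,0],[[0,0,0],0,-0.5],[[0,0,0],0,-1],[[0,0,0],0,-1],[[0,0,0.02],0,-1],[[0,0,0.04],0,-1],[[0,0,0.04],0,-1]]'

```text
t: 44.1
ee_pos: [0.4545, 0.2735, 0.2355]
tool_rot: [3.048, 0.622, 0.115]
wrist_force: [0.8, -0.4, 0.1]
opening: 0.0858
```

Request:
step_arm --increments '[[[0,0,0.02],0,-1],[[0,0,0],0,-1],[[-0.02,0,0],0,-1],[[-0.02,0,0],0,-1],[[0,0,0],0,-1],[[0,0,0],0,-1],[[0,0,0],0,-1],[[0,0,0],0,-1]]'

```text
t: 44.9
ee_pos: [0.4151, 0.2736, 0.2588]
tool_rot: [3.049, 0.62, 0.123]
wrist_force: [-1.1, 0.4, -0.1]
opening: 0.0855
```

```bash
python3 - <<'E'
from h import *
f,T=cam('side'); s=f['color']; f2,T2=cam('wrist'); w=f2['color']; f3,T3=cam('top')
for n in ('mirror_c','cap_c'): find(n,'side',T); find(n,'top',T3)
a=cv2.resize(s[220:330,260:380],(480,440),interpolation=cv2.INTER_CUBIC)
u,v=map(int,proj(f2,T2,(.4585,.272,.12))); v=max(v,110);b=w[v-110:v+110,u-150:u+150]
c=np.zeros((440,780,3),np.uint8); c[:,:480]=a; c[:b.shape[0],480:480+b.shape[1]]=b; c[220:440,480:780]=cv2.resize(f3['color'][170:280,150:300],(300,220))
cv2.imwrite('pics/final.png',c)
g=cv2.cvtColor(s,cv2.COLOR_BGR2GRAY)
for u in (308,312,316): print(u,'from 232:',g[232:300,u].tolist())
def outl(c,z,r=.025): 
    q=np.array([proj(f,T,(c[0]+r*np.cos(a),c[1]+r*np.sin(a),z)) for a in np.linspace(0,6.28,180)]); return q.min(0).round(1),q.max(0).round(1)
for z,r in ((.075,.025),(.117,.025),(.133,.025),(.147,.011)): print(z,outl((.456,.270),z,r))
print(manip.get_obs()['ee_pos'],manip.get_obs()['t'])
E
```

```text
side mirror_c 0.78 [0.5451 0.1309 0.04  ] [-0.051  0.068  0.879]
top mirror_c 0.97 [0.5407 0.1219 0.0408] [-0.102  0.009  0.954]
side cap_c 0.57 [0.4475 0.2891 0.1351] [-0.012  0.089  0.675]
top cap_c 0.91 [0.4626 0.2655 0.1293] [-0.249  0.073  0.859]
308 from 232: [160, 169, 167, 168, 166, 171, 169, 170, 169, 172, 171, 166, 152, 129, 98, 90, 87, 87, 91, 89, 90, 95, 95, 97, 99, 98, 98, 83, 70, 43, 27, 15, 19, 13, 22, 14, 27, 20, 9, 11, 8, 17, 22, 8, 18, 16, 18, 19, 21, 14, 13, 11, 10, 13, 15, 16, 9, 15, 17, 22, 41, 71, 93, 98, 96, 99, 100, 98]
312 from 232: [169, 170, 169, 169, 170, 169, 171, 170, 169, 171, 168, 167, 154, 129, 103, 89, 91, 88, 87, 90, 92, 96, 95, 94, 96, 98, 91, 81, 60, 31, 13, 9, 13, 13, 18, 15, 22, 13, 9, 24, 14, 14, 23, 14, 14, 10, 10, 24, 19, 14, 18, 10, 21, 12, 18, 24, 16, 17, 20, 25, 43, 69, 93, 99, 101, 99, 100, 95]
316 from 232: [170, 171, 172, 168, 171, 170, 168, 164, 166, 170, 166, 168, 166, 164, 149, 121, 87, 70, 72, 77, 71, 74, 73, 70, 64, 61, 50, 31, 23, 15, 20, 21, 14, 19, 22, 15, 16, 14, 9, 10, 16, 12, 9, 18, 18, 13, 20, 28, 15, 23, 15, 23, 17, 17, 16, 19, 9, 25, 14, 22, 47, 72, 90, 94, 100, 96, 98, 97]
0.075 (array([297.1, 272.1]), array([328.4, 293.9]))
0.117 (array([296.3, 252.4]), array([328.5, 273.7]))
0.133 (array([295.9, 244.5]), array([328.6, 265.7]))
0.147 (array([304.8, 243.1]), array([319.4, 252.3]))
[0.41482439 0.27365143 0.25913118] 45.25
```

View pics/final.png

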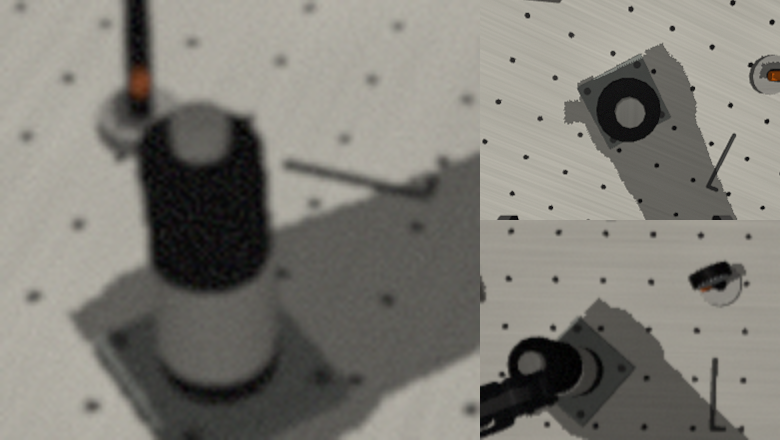

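```bash
python3 - <<'E'
from h import *
f,T=cam('side'); g=cv2.cvtColor(f['color'],cv2.COLOR_BGR2GRAY).astype(float)
def edge(x,y): # subpixel half crossing
    seg=np.array([g[y-1:y+2,c].mean() for c in x]); d=np.abs(np.diff(seg)); i=d.argmax(); sl=slice(max(i-2,0),i+3); return x[0]+.5+ (np.arange(len(d))[sl]*d[sl]).sum()/d[sl].sum(), d[i]
for y in range(252,314,3):
    l,a=edge(list(range(290,305)),y); r,b=edge(list(range(320,334)),y); print(y,round(l,1),int(a),round(r,1),int(b),'mid',round((l+r)/2,1),'w',round(r-l,1))
o=manip.get_obs(); f2,T2=cam('wrist'); im=f2['color']; gg=cv2.cvtColor(im,cv2.COLOR_BGR2GRAY)
# predicted wrist outlines of cap-disc top and knob top
u,v=map(int,proj(f2,T2,(.458,.272,.147))); print(u,v)
m=(cv2.inRange(gg,85,200)); n,l,s,ce=cv2.connectedComponentsWithStats(m[v-40:v+40,u-40:u+40]);
for i in range(1,n): 
    if s[i][4]>300: b=s[i]; p=(u-40+b[0]+b[2]/2-.5,v-40+b[1]+b[3]/2-.5); print(b,p,px2plane(f2,T2,*p,.146))
E
```

```text
252 301.6 26 323.3 39 mid 312.5 w 21.7
255 294.6 29 324.7 46 mid 309.7 w 30.1
258 294.2 28 325.2 45 mid 309.7 w 31.0
261 294.2 45 325.2 48 mid 309.7 w 31.0
264 294.4 45 326.3 49 mid 310.3 w 31.9
267 295.0 43 326.2 49 mid 310.6 w 31.3
270 295.6 47 326.1 48 mid 310.8 w 30.5
273 295.6 49 326.7 49 mid 311.2 w 31.1
276 296.4 49 327.0 37 mid 311.7 w 30.5
279 296.9 49 327.2 26 mid 312.0 w 30.3
282 296.7 50 326.7 23 mid 311.7 w 29.9
285 297.2 40 325.9 23 mid 311.5 w 28.7
288 298.7 19 324.2 19 mid 311.4 w 25.5
291 302.2 11 321.2 10 mid 311.7 w 19.0
294 300.2 6 328.5 4 mid 314.3 w 28.3
297 301.5 5 327.3 6 mid 314.4 w 25.9
300 298.7 11 328.1 9 mid 313.4 w 29.3
303 299.2 7 328.0 9 mid 313.6 w 28.8
306 298.9 9 327.6 15 mid 313.2 w 28.6
309 301.1 13 326.4 16 mid 313.7 w 25.3
312 302.4 17 325.4 19 mid 313.9 w 22.9
339 162
[   0    0   80   80 2097] (np.float64(338.5), np.float64(161.5)) [0.45818077 0.27265856 0.146     ]
[ 22  23  29  29 641] (np.float64(335.0), np.float64(159.0)) [0.45886423 0.27573249 0.146     ]
```

The tube's edges are vertical, with its mid constant at 313.6. The parts above step sideways by about 1–2 mm each, which is within the 2 mm radial play of the seats, so I see no lean. The mirror and round stand are untouched. Handing in.

```bash
python3 -c "
from rig import manip
print(manip.finish_job())"
```

```text
the job is handed in; nothing more can be done
None
```

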